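# Refit the retaining ring that holds the swivel arm on a bench magnifier

## Robot

A 6-joint arm with a two-finger parallel gripper is mounted at the origin on a cart in front of the work surface, level with it; the furniture and walls round the work are solid. World frame = base frame: x ahead of the robot, y to its left, z up, the work surface at z = 0. Lengths are in m, angles in degrees, forces in N, time in s.
With the tool pointing down it reaches from about 0.35 to 0.875 m from the base axis. Payload 4.2 kg.
Tool frame: the origin (TCP) lies on the front face of the gripper's body, between the roots of the fingers; the fingertips stand finger_overhang ahead of it and the grasp point (between the pads) lies 51 mm ahead of it (finger_overhang is the distance from the TCP to the fingertips, in m); z points along the fingers, y is the line along which they close (so a half turn about z gives the same grasp; the last joint's range is limited). The gripper opens to 87 mm and grips with 3 to 60 N. Pads are 19 mm wide; open, the fingers measure 117 mm over their backs; the gripper's body (75 mm by 190 mm) begins 51 mm behind the grasp point.
Start: joints at [-59.84, 22.042, 0.453, 0, -68.411, -14.817], TCP at [0.165, -0.603, 0.292] pointing down, gripper open.
Joint ranges: [-179.83, 179.83], [-69.29, 118.12], [-61.27, 80.66], [-181.25, 117.63], [-171.15, -9.14], [-177.46, 177.46]. Speed limits (degrees/s): [159.86, 159.86, 180, 180, 180, 180].

## Interface

Orientations are given as a 3x3 rotation matrix whose columns are the frame's x, y, z axes.
In Python, from station import sense, capture, camera_model, finish_job, finger_overhang gives the robot as it stands. The module is installed in compiled form; this text tells all that it offers.
- The arm moves only by the tool jog_arm, never from a script. Its argument "rows" is a list that holds one entry, the list of rows, each a list of 4 numbers: the shift along the tool's x, y, z in m, then the turn about the tool's z in rad. A call has 1 to 20 rows; each row shifts and turns the commanded pose from where the row before left it, along the tool's axes as they then stand; what a row does not reach is not made up. A row lasts 1/8 s, in which the tool goes at most 62.5 mm and 10.7 degrees, less where a joint would pass 70% of its speed; a pose out of reach is approached as far as the arm can. A call is refused whole if a number of a shift passes 0.0625 or a number of a turn 0.188, either way. A call with a gripper value outside its range is refused whole. "claw" is the opening, from 0 (shut) to 1 (fully open), set as the call begins (left out, the last holds). The fingers move at their own pace and stop on an object; the grip force is fixed at half the most. Time passes only in rows, so rows that do not move let the fingers close. It gives the time, the measured TCP pose, the force, the opening and the grip force at its end, in the units of the state.
- sense(): the state, without advancing time (a new reading comes with each control period).
- capture(name): name is "side" or "top"; returns the picture (480x640x3 uint8, red, green, blue); there is no depth.
- camera_model(name): a dict with "fovy" (degrees; the focal length in pixels is half the picture's height over the tangent of half this angle, whatever the lens; pixels are square), "cx", "cy" (the principal point, pixels), "k1" (the pictures are not rectified: a ray, as slopes to the right and down, at radius r is drawn at 1 + k1 r^2 times it, then the intrinsics apply), "eye" and "rotation" of the camera in the world. Camera axes: x right, y down, z forward; pixel columns grow to the right and rows downward; lengths in m; the calibration is good to about 2 mm. A picture is of the moment at which its call begins. camera_model takes no time and is no camera call.
- finish_job(): hands the job in; it is judged then, once.
The state is a dict: "time_s": time; "joints": joint angles; "joint_velocities": joint speeds; "effort": joint torques, N m; "tcp_pos": TCP position; "ee_rot": TCP orientation; "wrist_force": force on the tool from outside, world axes, zero at the start; "moment": the same for the moment, N m; "gripper_width": opening from 0.0 (shut) to 1.0 (fully open); "gripper_force": force on a finger pad.
Only numpy, scipy, OpenCV 4.12 (cv2) and the standard library are available. Lean on these libraries where they do the work, as an engineer would, in place of code of your own. Each camera call takes 0.05 s, during which the arm holds its last target. There are 200 camera calls.

## Task

Take the dark steel retaining ring out of the kidney dish, lay it over the spigot of the magnifier stand so that it rests on the shoulder there, and let go. Then take the red-handled ring pliers by their handles, spread the ring with the pins between its lugs, slide it down over the column onto the hub of the arm, and let it close into the groove. Lay the pliers flat on the worktop and leave the other things standing where they are.

Things in the scene. Friction and masses are not known exactly. Their poses are not given: they have to be found in the camera images.
- ring_center (a point): Dark steel retaining ring, sprung, 7 mm thick, flat in the dish. Point: its axis, half-way up. z = axis; gap (and lugs) towards -x, hinge of its two halves at +x. Bore 40, outside 50 mm across y: grasp there. Lugs 11 mm high reach to x = -39; the pins fit between them, in notches x = -21 to -35, y = +-16. On the shoulder, the gap must face the side the pliers come from.
- ring_spread (a joint): How far the ring is spread, in rad: 0 = closed by its spring, at most 0.8. It passes over the column from about 0.42 on (handles squeezed to 32 mm), pushed on along the pliers about 5 mm so that its hinge clears the shoulder. Ring and column are oiled; when let go round the groove it closes and centres itself.
- pliers_grip (a point): Ring pliers, 190 mm long, 80 g, red handles, lying flat. Point: midway between the handles, 8 mm over the underside, 55 mm behind the pivot, at the balance point. x runs to the tips, z up. Handles 16 mm high, 60 mm over their outsides here, sprung open: 9 N to start (hold at 56 mm to carry), 20 N with the ring, stop at 28 mm. Squeezing spreads the tips.
- pliers_tip (a point): Point between the pliers' two pins, 145 mm ahead of pliers_grip, 6 mm over the underside. The pins, 5 mm thick, raked outwards, hang 10 mm down from the jaws, whose feet (11 mm over the underside) sit on the ring's lugs: the undersides of pliers and ring are then level. Pins start 6 mm apart, 1.6 mm more per mm of squeeze. Draw them back 4 mm before lifting off.
- shoulder (a point): Magnifier stand, fixed: round white base 124 mm wide, upright column. Point: on the column's axis, at the shoulder, 95 mm up, where the 43 mm column steps to the 37 mm spigot; the spigot stands 27 mm above, its top tapered. The ring, closed, rests on the shoulder. The lens arm sticks out at 62 mm height, 60 deg left of the frame's x.
- groove (a point): Point on the column's axis where the ring's centre belongs, 19.5 mm below the shoulder. The groove, 38.6 mm across, reaches from the top of the arm's black hub (66 mm wide, top at 72 mm height, 3.5 mm below this point) up to 83 mm; the 43 mm column is between it and the shoulder.
- cotton_buds: Bystander: clear jar of cotton buds, 77 mm wide, 80 high. Origin under its centre.
- tape_roll: Bystander: roll of tan tape lying flat, 103 mm wide, 25 high. Origin under its centre.
- gauze_pack: Bystander: flat gauze pack, 55x95x9 mm. Origin under its centre.
There are look-alikes about, which are no part of the job. There is more than one size of the part that bears shoulder; the job needs the larger.

How it is judged:
By the outcome, as a careful person would: the job done as asked, in the order asked, and still so for the second after the job is handed in, with the robot touching nothing.
It also fails if it takes over 59 s, if anything falls off the work surface, if the arm or the gripper's body presses on something with over 40 N, if the wrist force passes 120 N, or if a joint passes its speed limit or range.

## Working session

There is one attempt and no reset: what is moved stays moved. The work goes in short steps, Python scripts to look and compute and a tool call to move; the robot and the scene stay as the last step left them, time stands still between calls to the robot, and variables do not carry over. Pictures are saved under pics/ and viewed, at most 10 in all, crops included, and the job is handed in when it is done.

Besides the shell and the picture viewer there is one more tool, called after "Request:" as a command line: name --argument value ..., lists and objects as JSON in quotes. jog_arm: Moves the arm, as the interface text tells. Its arguments: {"type":"object","properties":{"rows":{"type":"array"},"claw":{"type":"number"}},"required":["rows"]}

```bash
mkdir -p pics; cat > h.py <<'E'
import numpy as np, cv2
from station import *
def K(n):
    m=camera_model(n); f=240/np.tan(np.radians(m["fovy"])/2); return m,f
def ray(n,u,v):
    m,f=K(n); d=np.array([(u-m["cx"])/f,(v-m["cy"])/f]); s=d.copy()
    for _ in range(20): s=d/(1+m["k1"]*(s@s))
    R=np.array(m["rotation"]); w=R@np.array([s[0],s[1],1]); return np.array(m["eye"]),w/np.linalg.norm(w)
def onz(n,u,v,z):
    e,w=ray(n,u,v); return e+w*(z-e[2])/w[2]
def proj(n,p):
    m,f=K(n); c=np.array(m["rotation"]).T@(np.array(p)-m["eye"]); s=c[:2]/c[2]; s=s*(1+m["k1"]*(s@s)); return f*s+[m["cx"],m["cy"]]
def shot(n,name):
    im=capture(n); cv2.imwrite(f"pics/{name}.png",im[:,:,::-1]); return im
E
python3 - <<'E'
from h import *
shot("top","t0");shot("side","s0")
for n in("top","side"): print(camera_model(n))
print(finger_overhang); print(sense())
E
```

```text
{'fovy': 45.552185980049266, 'cx': 314.4490680105208, 'cy': 239.69811182977057, 'k1': 0.015345290808147422, 'eye': array([0.28662616, 0.05740816, 1.47706773]), 'rotation': array([[-0.01416732, -0.98633369,  0.16414974],
       [-0.99970479,  0.01721318,  0.01714778],
       [-0.01973897, -0.16385834, -0.98628638]])}
{'fovy': 52.84160338371571, 'cx': 314.66284747002555, 'cy': 236.36108926885018, 'k1': 0.041890651779409316, 'eye': array([0.30806806, 0.85872255, 0.65847694]), 'rotation': array([[-0.97143411, -0.13795506,  0.19309107],
       [-0.23730648,  0.56876705, -0.78752122],
       [-0.0011813 , -0.81084675, -0.58525734]])}
0.0697
{'time_s': 0.1, 'joints': array([-5.98412705e+01,  2.20878566e+01,  3.87688730e-01, -2.51718207e-02,
       -6.84116371e+01, -1.48157104e+01]), 'joint_velocities': array([-0.11359886, -0.10422468,  0.17926837,  0.09861809, -0.01525071,
        0.04138312]), 'effort': array([-3.32304262e-04, -3.91687846e+01,  1.87936234e+01,  4.23191339e+00,
        1.34758162e-02, -7.11457619e-05]), 'tcp_pos': array([ 0.16528116, -0.60233498,  0.29125397]), 'ee_rot': array([[-9.64401855e-01, -2.64440292e-01, -6.27127945e-04],
       [-2.64441015e-01,  9.64400004e-01,  1.89242780e-03],
       [ 1.04368034e-04,  1.99089923e-03, -9.99998013e-01]]), 'wrist_force': array([-0.21028678, -1.44533479,  0.48746656]), 'moment': array([-0.01157988,  0.0382998 ,  0.0290459 ]), 'gripper_force': 0.0, 'gripper_width': 0.9977232751662183}
```

View pics/t0.png

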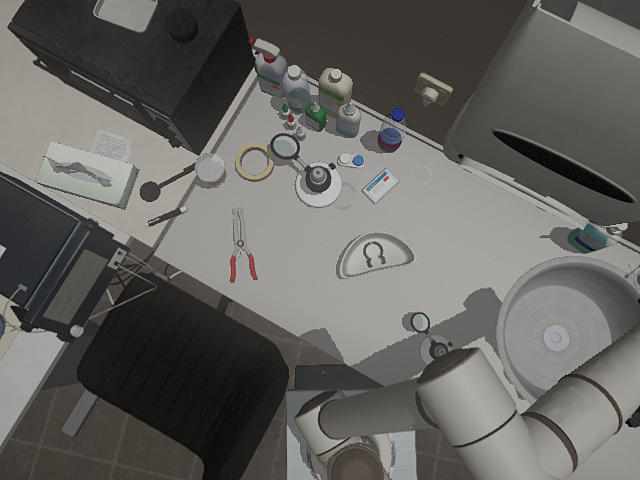

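View pics/s0.png

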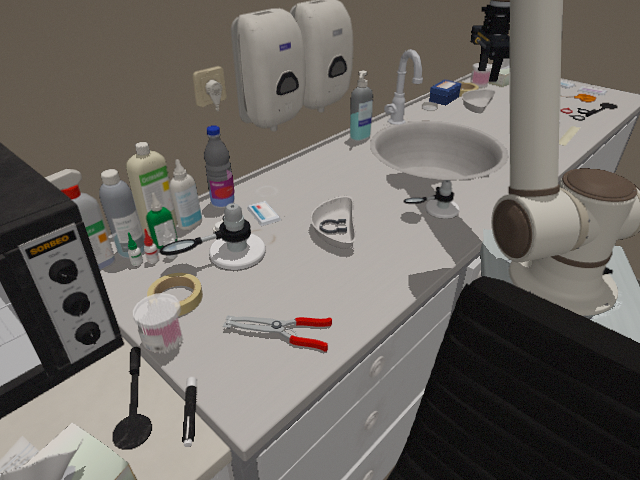

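The top view shows the large stand at about (318,183), the pliers at (240,245) with tips up, and the ring in its dish at (374,252) with its gap down. The small look-alike stand is at (437,350). The side view shows the same things.

```bash
python3 - <<'E'
from h import *
im=cv2.imread("pics/t0.png")
a=cv2.resize(im[225:285,334:419],None,fx=4.7,fy=4.7,interpolation=3)
b=cv2.resize(im[155:215,285:365],None,fx=4.7,fy=4.7,interpolation=3)
c=cv2.resize(im[200:290,210:275],None,fx=5,fy=5,interpolation=3)
H=600;o=np.zeros((600,800,3),np.uint8)
o[:282,:399]=a[:282,:399];o[300:582,:376]=b;o[:450,420:745]=c
cv2.imwrite("pics/c0.png",o)
rgb=im[:,:,::-1].astype(int)
# red handles
m=((rgb[...,0]>140)&(rgb[...,1]<90)&(rgb[...,2]<90)).astype(np.uint8); m[:, :215]=0;m[:,280:]=0;m[:200]=0
n,l,s,cc=cv2.connectedComponentsWithStats(m)
for i in range(1,n):
    if s[i,4]>20:
        ys,xs=np.where(l==i); print("red",s[i],cc[i],[(xs[ys==y].min(),xs[ys==y].max(),y) for y in range(ys.min(),ys.max()+1,4)])
# ring dark
d=((rgb.max(2)<75)).astype(np.uint8); d[:235]=0;d[270:]=0;d[:,:355]=0;d[:,390:]=0
n,l,s,cc=cv2.connectedComponentsWithStats(d)
for i in range(1,n):
    if s[i,4]>20: print("ring",s[i],cc[i])
print('ring',onz("top",374,252,.006)); print('shoulder',onz("top",318,172,.12)); print('base',onz("top",318,185,.005))
E
```

```text
red [249 254   8  25  66] [252.10606061 266.06060606] [(np.int64(250), np.int64(251), 254), (np.int64(250), np.int64(252), 258), (np.int64(251), np.int64(252), 262), (np.int64(251), np.int64(253), 266), (np.int64(252), np.int64(253), 270), (np.int64(253), np.int64(254), 274), (np.int64(254), np.int64(255), 278)]
red [230 256   5  26  65] [232.41538462 268.52307692] [(np.int64(232), np.int64(233), 256), (np.int64(231), np.int64(233), 260), (np.int64(232), np.int64(233), 264), (np.int64(232), np.int64(234), 268), (np.int64(232), np.int64(233), 272), (np.int64(232), np.int64(233), 276), (np.int64(230), np.int64(232), 280)]
ring [ 0.49641485 -0.07105292  0.006     ]
shoulder [0.68076691 0.0698989  0.12      ]
base [0.67852724 0.07149804 0.005     ]
```

View pics/c0.png

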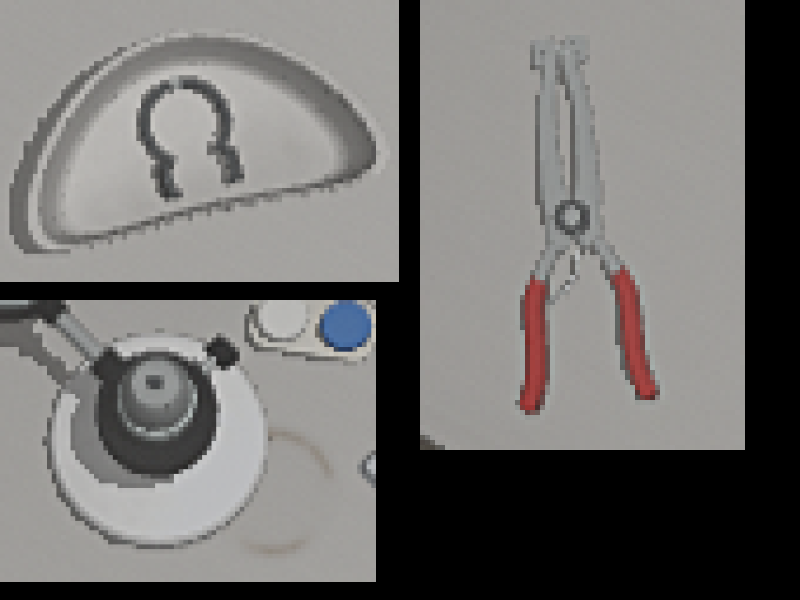

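The crop shows the ring arc centred near (373.6,251) with its lugs towards image-down, slightly right. The spigot top is at (318,172). The pliers run from their tips at (238,209) to the handles at about (243,268).

```bash
cat >m.py <<'E'
from h import *
def dark(img,x0,x1,y0,y1,t):
    g=img.max(2).astype(int); m=np.zeros(g.shape,np.uint8); m[y0:y1,x0:x1]=(g[y0:y1,x0:x1]<t); return m
def lab(n,m,z,step=1):
    pts=[onz(n,u,v,z)[:2] for v,u in np.argwhere(m)]; return np.array(pts)
E
python3 - <<'E'
from m import *
from scipy.optimize import least_squares
T=cv2.imread("pics/t0.png");S=cv2.imread("pics/s0.png")
# ring, top & side: dark pixels cast on mid-top plane; circle fit on arc part
for n,im,b,t in(("top",T,(358,392,238,270),105),("side",S,(318,350,212,240),90)):
    m=dark(im,*b,t); k,l,s,c=cv2.connectedComponentsWithStats(m); print(n,s[1:].tolist())
    m=np.isin(l,[i for i in range(1,k) if s[i,4]>8])
    p=lab(n,m,.009); 
    c0=np.array([.497,-.071]); 
    for _ in range(8):
        x=(p-c0); g=np.array([-.963,-.27]); sel=(x@g<.010)&(np.hypot(*x.T)<.035)
        r=least_squares(lambda q:np.hypot(*(p[sel]-q).T)-.0225,c0,loss="soft_l1",f_scale=.003); c0=r.x
    x=p-c0; lug=x[(np.hypot(*x.T)>.029)]; d=lug.mean(0)
    print(n,"ring",c0,"gapdir yaw",np.degrees(np.arctan2(*-d[::-1])),len(lug),sel.sum())
# base white disc (top)
def ell(n,m,z):
    c,_=cv2.findContours(m,cv2.RETR_EXTERNAL,cv2.CHAIN_APPROX_NONE); c=max(c,key=cv2.contourArea); h=cv2.convexHull(c)
    p=np.array([onz(n,u,v,z)[:2] for u,v in h[:,0]]); (q,r)=cv2.minEnclosingCircle(p.astype(np.float32)); A=np.c_[2*p,np.ones(len(p))]; s=np.linalg.lstsq(A,(p**2).sum(1),rcond=None)[0]
    return s[:2],2*np.sqrt(s[2]+s[:2]@s[:2])
w=np.zeros(T.shape[:2],np.uint8); w[155:215,290:345]=T[155:215,290:345].min(2)>195; print("base",ell("top",w,.006))
w=np.zeros(S.shape[:2],np.uint8); w[225:275,200:275]=S[225:275,200:275].min(2)>190; print("base side",ell("side",w,.006))
m=dark(T,303,335,163,200,70); m=cv2.morphologyEx(m,cv2.MORPH_OPEN,np.ones((5,5),np.uint8)); print("hub",ell("top",m,.072))
# pliers
rgb=T[:,:,::-1].astype(int)
m=((rgb[...,0]>110)&(rgb[...,1]<80)&(rgb[...,2]<80)).astype(np.uint8); m[:, :215]=0;m[:,280:]=0;m[:200]=0
p=lab("top",m,.012); 
def show(y): pass
piv=onz("top",240.4,243.2,.012);tip=onz("top",238.0,209.5,.014); print("piv",piv,"tip",tip)
d=(tip-piv)[:2];L=np.linalg.norm(d);print(L,np.degrees(np.arctan2(d[1],d[0])))
for s in (.04,.055,.07,.09):
    u=d/L;nn=np.array([-u[1],u[0]]);a=(p-piv[:2])@u;b=(p-piv[:2])@nn;q=b[abs(a+s)<.003];print(s,q.min(),q.max(),(q[q>0].mean()+q[q<0].mean())/2)
E
```

```text
top [[363, 243, 10, 25, 73], [373, 242, 13, 22, 66], [384, 267, 2, 1, 2], [389, 266, 2, 1, 2], [375, 269, 2, 1, 2], [379, 268, 2, 1, 2], [382, 269, 1, 1, 1]]
top ring [ 0.49941388 -0.06762828] gapdir yaw 12.314281466068119 40 69
side [[321, 219, 25, 6, 78], [320, 226, 27, 8, 94], [318, 232, 1, 2, 2], [320, 233, 1, 1, 1]]
side ring [ 0.49773833 -0.06411067] gapdir yaw 21.253708288608685 58 79
base (array([0.68178238, 0.05416502]), np.float64(0.03474518220361158))
base side (array([0.68049172, 0.0625534 ]), np.float64(0.11548684187472699))
hub (array([0.66466641, 0.07184048]), np.float64(0.04780368380284234))
piv [0.52458697 0.27570645 0.012     ] tip [0.61395915 0.2823491  0.014     ]
0.0896187006584562 4.250736735140676
0.04 -0.02757236568017699 0.02725046840821799 -0.0007250984528870425
0.055 -0.029237191088371937 0.028253660723035638 -0.0005005220076930057
0.07 -0.028136757303353906 0.026508990129604962 -0.000764846774388872
0.09 -0.03438866745049959 0.03298426260742421 -0.0009681053789361346
```

```bash
python3 - <<'E'
from m import *
print("ring",onz("top",373.2,251.1,.009),onz("top",373.2,251.1,.006)); 
l=onz("top",334+205.5/4.7-.5,225+190/4.7-.5,.012)
r=onz("top",373.2,251.1,.009);d=r-l;print("lug",l,np.degrees(np.arctan2(d[1],d[0])),np.hypot(*d[:2]))
for u,v,z in((318.2,184.3,.008),(317.6,171.8,.122),(318.0,179.1,.072)):print("stand",onz("top",u,v,z))
S=cv2.imread("pics/s0.png")
a=cv2.resize(S[190:275,190:275],None,fx=4.7,fy=4.7,interpolation=3);b=cv2.resize(S[205:245,305:360],None,fx=6,fy=6,interpolation=3)
o=np.zeros((400,740,3),np.uint8);o[:399,:399]=a[:399,:399];o[:240,405:735]=b;cv2.imwrite("pics/c1.png",o)
E
```

```text
ring [ 0.49837535 -0.06879768  0.009     ] [ 0.49880806 -0.06905558  0.006     ]
lug [ 0.46183141 -0.07775322  0.012     ] 13.769663526589689 0.037625272361100956
stand [0.67962665 0.07091088 0.008     ]
stand [0.68071222 0.07085316 0.122     ]
stand [0.67609748 0.070623   0.072     ]
```

View pics/c1.png

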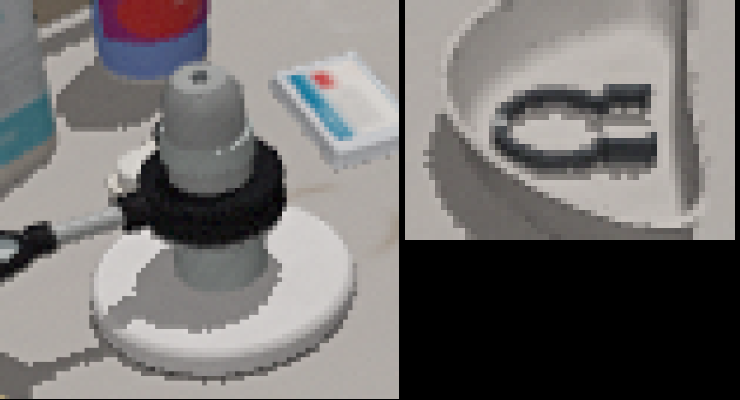

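Request:
jog_arm --rows '[[[-0.06,0.05,0,0],[-0.06,0.05,0,0],[-0.06,0.05,0,0],[-0.05,0.05,0,0],[-0.05,0.05,0,0],[-0.05,0.05,0,0],[-0.04,0.05,0.03,0],[0,0.05,0.03,0],[0,0.05,0.03,0],[0,0.01,0.02,0]]]' --claw 0.72

```text
time_s: 1.35
tcp_pos: [0.3568, -0.1259, 0.1845]
ee_rot: [[-0.963, -0.268, -0.002], [-0.268, 0.963, 0.0], [0.002, 0.001, -1.0]]
wrist_force: [1.7, -0.8, -0.3]
gripper_width: 0.714
gripper_force: 0.0
```

The side crop shows the spigot top hole at about side pixel (232.2,205.6). The ring lies flat in the dish, centred near (329.8,225.6), with its lugs to the right.

```bash
cat >>h.py <<'E'
def tri(a,b):
    (e,w),(f,x)=ray("top",*a),ray("side",*b)
    s=np.linalg.lstsq(np.c_[w,-x],f-e,rcond=None)[0]; p,q=e+w*s[0],f+x*s[1]; return (p+q)/2,np.linalg.norm(p-q)
E
python3 - <<'E'
from h import *
print(onz("side",232.2,205.6,.122),tri((317.6,171.8),(232.2,205.6)))
print(onz("side",329.75,225.6,.007),tri((373.2,251.1),(329.75,225.6)))
print(sense()["tcp_pos"])
R=np.array(sense()["ee_rot"]);print(R.T@(np.array([.4985,-.0682,.0])-sense()["tcp_pos"]))
E
```

```text
[0.67760066 0.07110267 0.122     ] (array([0.67936399, 0.07049823, 0.12173293]), np.float64(0.002828281159426183))
[ 0.49852078 -0.06882629  0.007     ] (array([ 0.49861648, -0.06898501,  0.00689204]), np.float64(0.00012528523942908928))
[ 0.35682595 -0.12593101  0.18454367]
[-0.15228904  0.01748636  0.18429066]
```

Request:
jog_arm --rows '[[[-0.052,0.007,0,0],[-0.05,0.01,0,0],[-0.05,0,0.02,0],[0,0,0.04,0],[0,0,0.02,0],[0,0,0,0],[0,0,0,0]]]' --claw 0.72

```text
time_s: 2.22
tcp_pos: [0.5012, -0.0712, 0.1065]
ee_rot: [[-0.964, -0.265, 0.001], [-0.265, 0.964, -0.0], [-0.001, -0.0, -1.0]]
wrist_force: [0.7, -0.2, -0.0]
gripper_width: 0.719
gripper_force: 0.0
```

```bash
python3 - <<'E'
from h import *
im=shot("side","s1")
cv2.imwrite("pics/c2.png",cv2.resize(im[170:270,270:400,::-1],None,fx=6,fy=6,interpolation=3))
s=sense();R=np.array(s["ee_rot"]);print(s["tcp_pos"],R.T@(np.array([.4985,-.0688,.075])-s["tcp_pos"]))
E
```

```text
[ 0.50134333 -0.07121085  0.10682021] [0.00217176 0.00309076 0.03181435]
```

View pics/c2.png

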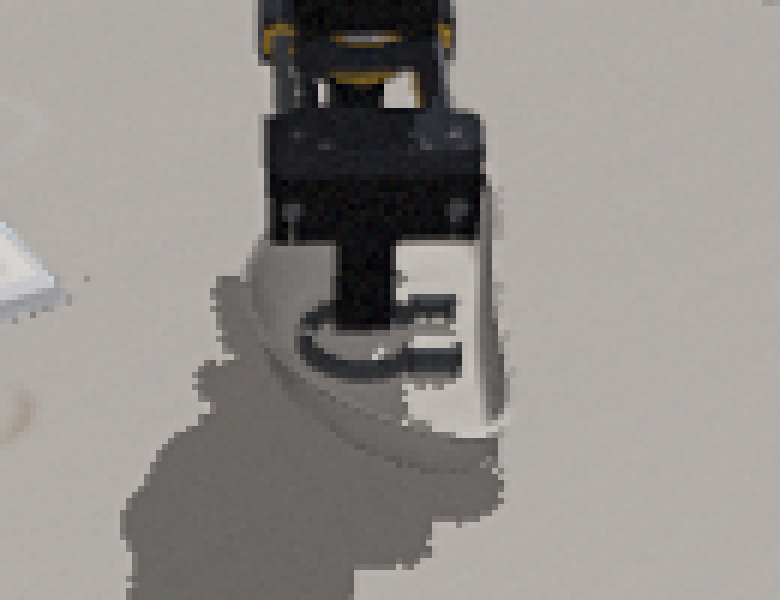

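The view shows the near finger centred over the ring arc at crop (365,325), with the lugs free to the right.

Request:
jog_arm --rows '[[[0.002,0.003,0.015,-0.02],[0,0,0.01,0],[0,0,0.006,0],[0,0,0,0]]]'

```text
time_s: 2.78
tcp_pos: [0.4982, -0.0689, 0.0748]
ee_rot: [[-0.959, -0.284, 0.0], [-0.284, 0.959, -0.0], [-0.0, -0.0, -1.0]]
wrist_force: [0.2, -0.3, -0.3]
gripper_width: 0.719
gripper_force: 0.0
```

Request:
jog_arm --rows '[[[0,0,0,0],[0,0,0,0],[0,0,0,0],[0,0,0,0]]]' --claw 0.45

```text
time_s: 3.28
tcp_pos: [0.4981, -0.0689, 0.075]
ee_rot: [[-0.959, -0.284, 0.0], [-0.284, 0.959, -0.0], [-0.0, -0.0, -1.0]]
wrist_force: [-0.0, -0.9, 1.3]
gripper_width: 0.56
gripper_force: 30.0
```

Request:
jog_arm --rows '[[[0,0,-0.03,0],[0,0,-0.06,0],[0,0,-0.055,0],[-0.05,0.02,0,0],[-0.055,0.02,0,0],[-0.055,0.02,0,0],[-0.04,0.016,0,0],[-0.013,0.006,0,0],[0,0,0,0],[0,0,0,0]]]'

```text
time_s: 4.53
tcp_pos: [0.6779, 0.0694, 0.2197]
ee_rot: [[-0.959, -0.283, -0.001], [-0.283, 0.959, -0.0], [0.001, 0.0, -1.0]]
wrist_force: [0.1, 0.7, -0.5]
gripper_width: 0.562
gripper_force: 30.0
```

```bash
python3 - <<'E'
from h import *
im=shot("side","s2");t=shot("top","t2")
o=np.zeros((600,800,3),np.uint8)
o[:,:480]=cv2.resize(im[110:260,175:295,::-1],None,fx=4,fy=4,interpolation=3)
o[:300,500:800]=cv2.resize(t[140:215,280:355,::-1],None,fx=4,fy=4,interpolation=3)
cv2.imwrite("pics/c3.png",o)
s=sense();R=np.array(s["ee_rot"]);p=s["tcp_pos"];print(p,R.T@(np.array([.679,.0708,p[2]])-p),np.degrees(np.arctan2(-R[1,0],-R[0,0])))
E
```

```text
[0.67812299 0.06931023 0.2202238 ] [-1.26273403e-03  1.18070867e-03 -1.55826698e-08] 16.437791665223347
```

View pics/c3.png

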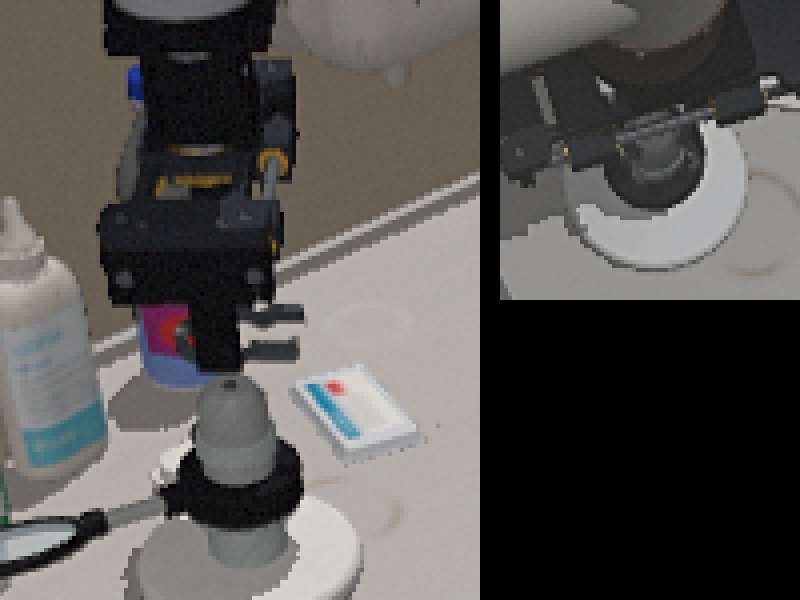

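The ring hangs level just above the spigot, with its lug ends at about crop (298,350) and (303,313) and the spigot top hole at (230,384).

```bash
python3 - <<'E'
from h import *
p=sense()["tcp_pos"]
for yaw in(13.8,16.4):
  a=np.radians(yaw);u=np.array([np.cos(a),np.sin(a),0]);c=np.array([p[0],p[1],.1525])
  n=np.array([-u[1],u[0],0])
  for q in (c-.039*u+.0015*np.array([0,0,1]),c+.025*u,c-.039*u+.013*n+[0,0,.0015],c-.039*u-.013*n+[0,0,.0015]):
    uv=proj("side",q); print(yaw,uv,(uv-[175,110]+.5)*4)
uv=proj("side",[.679,.0708,.122]);print((uv-[175,110]+.5)*4)
e,w=ray("side",249.75,192.4);print(onz("side",249.75,192.4,.154))
E
```

```text
13.8 [249.81011846 191.81226695] [301.24047382 329.2490678 ]
13.8 [218.49694925 192.45951002] [175.987797   331.83804007]
13.8 [249.12138946 195.0959565 ] [298.48555785 342.38382602]
13.8 [250.48410778 188.59747376] [303.93643111 316.38989506]
16.4 [249.88305243 191.37078085] [301.53220972 327.48312341]
16.4 [218.42095574 192.74375783] [175.68382297 332.97503133]
16.4 [249.48850845 194.64135541] [299.95403379 340.56542164]
16.4 [250.26908022 188.16861582] [303.07632087 314.67446326]
[228.48442882 383.75756341]
[0.63956392 0.0622564  0.154     ]
```

Request:
jog_arm --rows '[[[-0.001,0.0012,0.012,0],[0,0,0.012,0],[0,0,0.008,0],[0,0,0.006,0],[0,0,0,0]]]'

```text
time_s: 5.25
tcp_pos: [0.6792, 0.0708, 0.1809]
ee_rot: [[-0.959, -0.283, -0.002], [-0.283, 0.959, -0.001], [0.002, -0.001, -1.0]]
wrist_force: [-0.2, -3.5, -1.6]
gripper_width: 0.557
gripper_force: 30.0
```

Request:
jog_arm --rows '[[[0,-0.0008,0.004,0],[0,0,0.004,0],[0,0,0.004,0],[0,0,0,0]]]'

```text
time_s: 5.75
tcp_pos: [0.6794, 0.0706, 0.1691]
ee_rot: [[-0.959, -0.284, -0.001], [-0.284, 0.959, -0.0], [0.001, -0.0, -1.0]]
wrist_force: [-0.6, -3.9, -1.2]
gripper_width: 0.56
gripper_force: 30.0
```

Request:
jog_arm --rows '[[[0,-0.0012,0.001,0],[0,0,0.001,0],[0,0,0.0008,0],[0,0,0,0]]]'

```text
time_s: 6.25
tcp_pos: [0.6802, 0.07, 0.1669]
ee_rot: [[-0.959, -0.284, 0.0], [-0.284, 0.959, 0.0], [-0.0, 0.0, -1.0]]
wrist_force: [-0.8, -0.4, -1.4]
gripper_width: 0.559
gripper_force: 30.0
```

Request:
jog_arm --rows '[[[0,0,0,0],[0,0,0,0],[0,0,0,0]]]' --claw 0.75

```text
time_s: 6.62
tcp_pos: [0.6804, 0.07, 0.1672]
ee_rot: [[-0.959, -0.284, 0.001], [-0.284, 0.959, 0.0], [-0.001, 0.0, -1.0]]
wrist_force: [-0.2, -0.9, 0.4]
gripper_width: 0.731
gripper_force: 0.0
```

Request:
jog_arm --rows '[[[0,0,-0.02,0],[0,0,-0.05,0],[0.05,0,-0.01,0],[0.06,0,0,0.08],[0.05,0.05,0,0.08],[0.03,0.05,0,0],[0,0.04,0,0],[0,0,0,0]]]' --claw 0.75

```text
time_s: 7.62
tcp_pos: [0.4808, 0.1604, 0.2477]
ee_rot: [[-0.991, -0.131, 0.002], [-0.131, 0.991, 0.001], [-0.002, 0.001, -1.0]]
wrist_force: [0.6, 0.4, -0.2]
gripper_width: 0.749
gripper_force: 0.0
```

```bash
python3 - <<'E'
from h import *
im=shot("side","s3");t=shot("top","t3")
o=np.zeros((600,800,3),np.uint8)
o[:480,:420]=cv2.resize(im[180:260,190:260,::-1],None,fx=6,fy=6,interpolation=3)
o[:360,440:800]=cv2.resize(t[150:210,290:350,::-1],None,fx=6,fy=6,interpolation=3)
cv2.imwrite("pics/c4.png",o)
s=sense();R=np.array(s["ee_rot"]);p=s["tcp_pos"]
a=np.radians(4.25);u=np.array([np.cos(a),np.sin(a)]);g=np.array([.5246,.2757])-.055*u+.0006*np.array([u[1],-u[0]])
print(g,p,R.T@(np.r_[g,.059]-p),"yaw",np.degrees(np.arctan2(-R[1,0],-R[0,0])))
E
```

```text
[0.4697957  0.27102568] [0.48100693 0.15846458 0.24714983] [-0.0032537   0.11301072  0.18818619] yaw 7.380798949815273
```

View pics/c4.png

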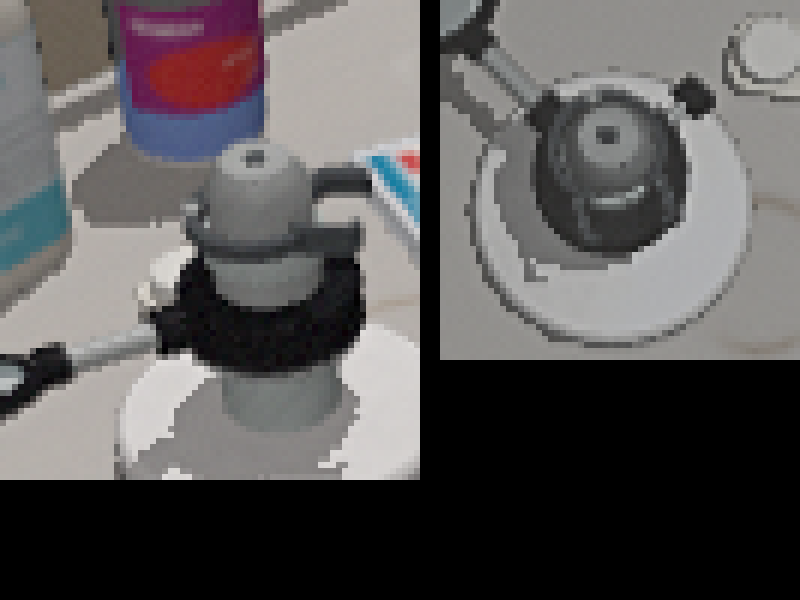

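The ring rests level on the shoulder. Its lug ends are near top (321.5,188) and side (250.4,214).

Request:
jog_arm --rows '[[[0,0.04,0.02,0.054],[-0.009,0.04,0.04,0],[0,0.033,0.04,0],[0,0,0.04,0],[0,0,0.025,0],[0,0,0,0]]]' --claw 1.0

```text
time_s: 8.48
tcp_pos: [0.4792, 0.2695, 0.0799]
ee_rot: [[-0.997, -0.072, -0.004], [-0.072, 0.997, -0.004], [0.004, -0.003, -1.0]]
wrist_force: [-0.1, 1.2, 0.9]
gripper_width: 1.0
gripper_force: 0.0
```

```bash
python3 - <<'E'
from h import *
s=sense();R=np.array(s["ee_rot"]);p=s["tcp_pos"]
print(p,R.T@(np.array([.4698,.2710,.0715])-p),"yaw",np.degrees(np.arctan2(-R[1,0],-R[0,0])))
a=onz("top",321.5,188,.104);b=onz("side",250.4,214.2,.104);t,e=tri((321.5,188),(250.4,214.2));print(a,b,t,e)
for q in(a,b,t): d=np.array([.679,.0702])-q[:2];print(np.degrees(np.arctan2(d[1],d[0])),np.hypot(*d))
E
```

```text
[0.47916157 0.26952723 0.07986868] [0.00919751 0.00217183 0.00839832] yaw 4.12831209439585
[0.64436743 0.06201615 0.104     ] [0.64054043 0.06733    0.104     ] [0.64413694 0.0617573  0.10020436] 0.00242130488790044
13.295386613307599 0.035586376296111076
4.267724473580179 0.03856651037531675
13.61309857859537 0.03587077454298368
```

Request:
jog_arm --rows '[[[0.009,0.002,0,0],[0,0,0.005,0],[0,0,0.003,0],[0,0,0,0]]]'

```text
time_s: 8.98
tcp_pos: [0.4705, 0.2726, 0.0741]
ee_rot: [[-0.997, -0.074, 0.0], [-0.074, 0.997, 0.0], [-0.0, 0.0, -1.0]]
wrist_force: [-0.3, 0.2, -0.5]
gripper_width: 1.002
gripper_force: 0.0
```

Request:
jog_arm --rows '[[[0,0,0,0],[0,0,0,0],[0,0,0,0],[0,0,0,0],[0,0,0,0]]]' --claw 0.645

```text
time_s: 9.6
tcp_pos: [0.4704, 0.2724, 0.074]
ee_rot: [[-0.997, -0.074, -0.0], [-0.074, 0.997, -0.0], [0.0, -0.0, -1.0]]
wrist_force: [-0.7, -1.0, 0.3]
gripper_width: 0.655
gripper_force: 11.6
```

Request:
jog_arm --rows '[[[0,0,-0.02,0],[0,0,-0.05,0],[0,0,-0.06,0],[0,-0.03,0,0],[0,-0.045,0,0],[-0.005,-0.045,0,0],[-0.01,-0.045,0,0],[-0.007,-0.045,0,0],[0,-0.035,0,0],[0,0,0,-0.082],[0,0,0,-0.08],[0,0,0,0],[0,0,0,0]]]'

```text
time_s: 11.22
tcp_pos: [0.5103, 0.0299, 0.2038]
ee_rot: [[-0.973, -0.233, -0.0], [-0.233, 0.973, 0.0], [0.0, 0.0, -1.0]]
wrist_force: [-1.0, -0.3, -0.7]
gripper_width: 0.65
gripper_force: 11.4
```

```bash
python3 - <<'E'
from h import *
im=shot("side","s4");t=shot("top","t4")
o=np.zeros((600,800,3),np.uint8)
o[:480,:480]=cv2.resize(im[150:250,200:300,::-1],None,fx=4.8,fy=4.8,interpolation=3)
o[:310,490:800]=cv2.resize(t[150:212,290:352,::-1],None,fx=5,fy=5,interpolation=3)
cv2.imwrite("pics/c5.png",o)
s=sense();R=np.array(s["ee_rot"]);p=s["tcp_pos"]
print(p,R.T@(np.array([.5108,.0297,p[2]])-p),"yaw",np.degrees(np.arctan2(-R[1,0],-R[0,0])),s["gripper_width"])
x=-R[:,0];tip=p+.145*x+R[:,2]*.068
print("pred tip",tip,"side crop",(proj("side",tip)-[200,150]+.5)*4.8,"top crop",(proj("top",tip)-[290,150]+.5)*5+[490,0])
E
```

```text
[0.51037672 0.03001377 0.20387907] [-3.38445953e-04 -4.03823215e-04 -6.23241141e-08] yaw 13.484692967787584 0.6452733974614833
pred tip [0.6513713  0.06382826 0.13586357] side crop [217.34319544 240.87028689] top crop [645.52212183 161.82902587]
```

View pics/c5.png

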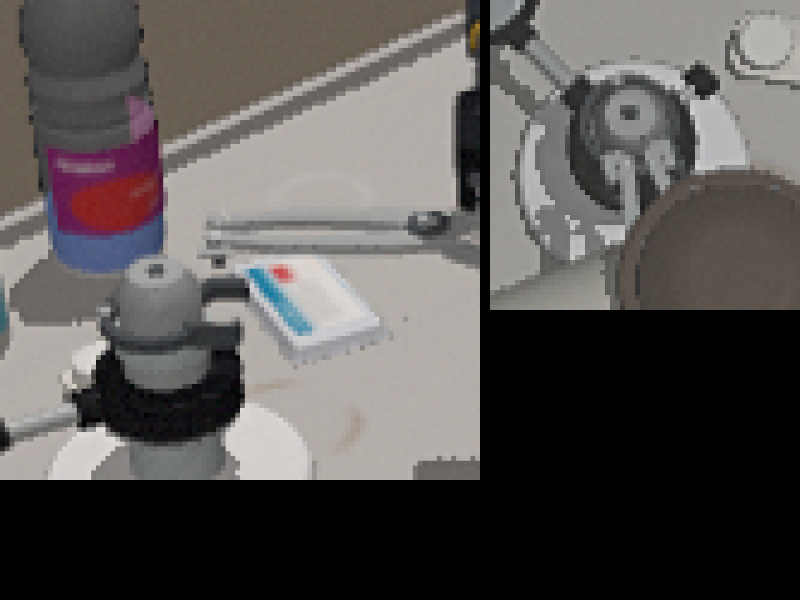

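The pliers are over the ring. The near pin's bottom is at side crop (220,262), and the ring lugs' tops are below it around (240,325) and (247,285).

```bash
python3 - <<'E'
from h import *
s=sense();R=np.array(s["ee_rot"]);p=s["tcp_pos"]
x=-R[:,0];n=R[:,1]
for dx in(-.003,0,.003):
  for dy in(.007,.010):
    q=p+(.145+dx)*x+n*dy-[0,0,.072]; print(dx,dy,(proj("side",q)-[200,150]+.5)*4.8)
# ring lug end faces as expected for center, yaw 13.5
for c in((.679,.070),(.6805,.070)):
  for dy in(.013,-.013):
    q=np.r_[c,0]-.039*x+dy*n; q[2]=.1005; print(c,dy,(proj("side",q)-[200,150]+.5)*4.8)
E
```

```text
-0.003 0.007 [223.16432002 257.42000817]
-0.003 0.01 [222.32815748 261.13582418]
0 0.007 [216.15710602 257.40618883]
0 0.01 [215.30374902 261.12204451]
0.003 0.007 [209.14930125 257.39224799]
0.003 0.01 [208.27874495 261.10814559]
(0.679, 0.07) 0.013 [245.50549052 325.66880068]
(0.679, 0.07) -0.013 [252.03800523 293.24366345]
(0.6805, 0.07) 0.013 [242.23727406 325.21757176]
(0.6805, 0.07) -0.013 [248.83490915 292.81027381]
```

Request:
jog_arm --rows '[[[-0.0035,-0.0007,0.01,0],[0,0,0.008,0],[0,0,0.006,0],[0,0,0.004,0],[0,0,0,0]]]'

```text
time_s: 11.95
tcp_pos: [0.5138, 0.0299, 0.1756]
ee_rot: [[-0.972, -0.234, -0.001], [-0.234, 0.972, -0.0], [0.001, -0.0, -1.0]]
wrist_force: [0.4, 0.6, -0.7]
gripper_width: 0.649
gripper_force: 11.4
```

Request:
jog_arm --rows '[[[0,0,0.003,0],[0,0,0.002,0],[0,0,0.001,0],[0,0,0,0]]]'

```text
time_s: 12.45
tcp_pos: [0.514, 0.03, 0.1699]
ee_rot: [[-0.972, -0.234, -0.0], [-0.234, 0.972, -0.0], [0.0, -0.0, -1.0]]
wrist_force: [-0.2, -0.5, -0.3]
gripper_width: 0.648
gripper_force: 11.4
```

Request:
jog_arm --rows '[[[0,0,0.0008,0],[0,0,0,0],[0,0,0,0]]]'

```text
time_s: 12.82
tcp_pos: [0.514, 0.03, 0.1692]
ee_rot: [[-0.972, -0.234, 0.0], [-0.234, 0.972, 0.0], [-0.0, -0.0, -1.0]]
wrist_force: [0.0, 0.8, -0.2]
gripper_width: 0.646
gripper_force: 11.4
```

Request:
jog_arm --rows '[[[0,0,0,0],[0,0,0,0],[0,0,0,0],[0,0,0,0]]]' --claw 0.5

```text
time_s: 13.32
tcp_pos: [0.514, 0.03, 0.1691]
ee_rot: [[-0.972, -0.234, -0.0], [-0.234, 0.972, -0.0], [0.0, -0.0, -1.0]]
wrist_force: [-0.4, 0.0, -0.1]
gripper_width: 0.507
gripper_force: 17.2
```

```bash
python3 - <<'E'
from h import *
im=shot("side","s5");t=shot("top","t5")
o=np.zeros((600,800,3),np.uint8)
o[:480,:480]=cv2.resize(im[170:250,205:285,::-1],None,fx=6,fy=6,interpolation=3)
o[:310,490:800]=cv2.resize(t[150:212,290:352,::-1],None,fx=5,fy=5,interpolation=3)
cv2.imwrite("pics/c6.png",o)
E
```

```text
(no output)
```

View pics/c6.png

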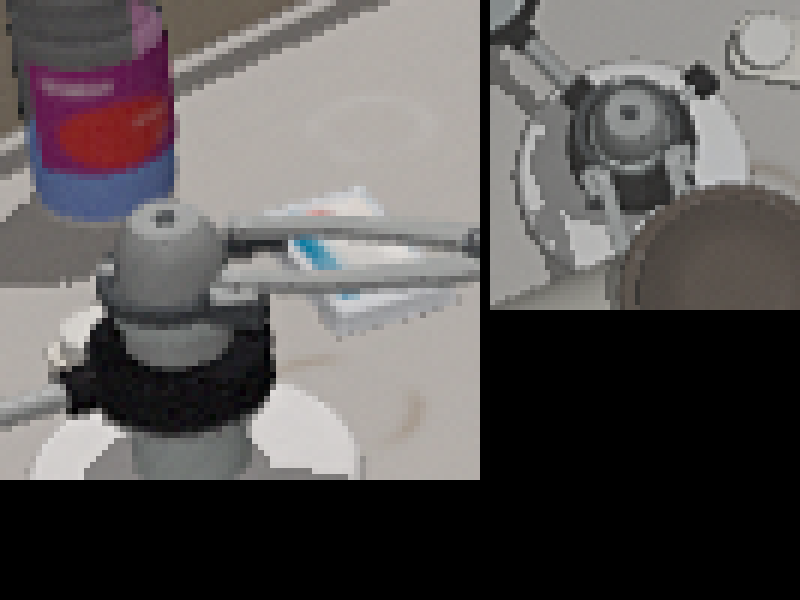

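The jaws sit on the lugs (side crop (235,290), top crop (600,180) and (680,160)) and the ring has begun to spread.

Request:
jog_arm --rows '[[[0,0,0,0],[0,0,0,0],[0,0,0,0],[0,0,0,0]]]' --claw 0.35

```text
time_s: 13.92
tcp_pos: [0.5142, 0.0301, 0.1692]
ee_rot: [[-0.972, -0.234, 0.0], [-0.234, 0.972, 0.0], [-0.0, 0.0, -1.0]]
wrist_force: [1.5, 0.7, -0.1]
gripper_width: 0.362
gripper_force: 26.9
```

Request:
jog_arm --rows '[[[-0.002,0,0,0],[-0.0015,0,0,0],[-0.0015,0,0,0],[0,0,0,0]]]'

```text
time_s: 14.42
tcp_pos: [0.5188, 0.0311, 0.169]
ee_rot: [[-0.972, -0.233, -0.001], [-0.233, 0.972, -0.0], [0.001, -0.0, -1.0]]
wrist_force: [0.3, 0.0, -1.4]
gripper_width: 0.358
gripper_force: 29.1
```

Request:
jog_arm --rows '[[[0,0,0.002,0],[0,0,0.002,0],[0,0,0.002,0],[0,0,0,0]]]'

```text
time_s: 14.92
tcp_pos: [0.5187, 0.0311, 0.1629]
ee_rot: [[-0.972, -0.234, -0.001], [-0.234, 0.972, -0.0], [0.001, -0.0, -1.0]]
wrist_force: [-0.3, 0.3, -1.5]
gripper_width: 0.36
gripper_force: 29.1
```

Request:
jog_arm --rows '[[[0,0,0.003,0],[0,0,0.003,0],[0,0,0.003,0],[0,0,0.002,0],[0,0,0,0]]]'

```text
time_s: 15.55
tcp_pos: [0.5188, 0.0311, 0.1519]
ee_rot: [[-0.972, -0.234, -0.0], [-0.234, 0.972, -0.0], [0.0, -0.0, -1.0]]
wrist_force: [0.7, 0.3, -0.7]
gripper_width: 0.356
gripper_force: 29.1
```

Request:
jog_arm --rows '[[[0,0,0.002,0],[0,0,0.001,0],[0,0,0.001,0],[0,0,0.001,0],[0,0,0,0]]]'

```text
time_s: 16.18
tcp_pos: [0.5189, 0.0312, 0.1471]
ee_rot: [[-0.972, -0.234, -0.0], [-0.234, 0.972, -0.0], [0.0, -0.0, -1.0]]
wrist_force: [-0.3, -0.6, -0.5]
gripper_width: 0.355
gripper_force: 29.1
```

```bash
python3 - <<'E'
from h import *
im=shot("side","s6");o=cv2.imread("pics/s5.png")[:,:,::-1]
a=np.radians(13.5);u=np.array([np.cos(a),np.sin(a)]);n=np.array([-u[1],u[0]])
C=np.array([.680,.0697])
for z in(.0985,.076):
  for q in(C+.0225*n,C+.023*n-.006*u,C+.0225*n+.008*u): 
    uv=proj("side",np.r_[q,z]).round().astype(int); print(z,uv,o[uv[1]-1:uv[1]+2,uv[0]].mean(1).round(),im[uv[1]-1:uv[1]+2,uv[0]].mean(1).round())
c=proj("side",np.r_[C+.0222*n,.09]).round().astype(int)
for y in range(c[1]-12,c[1]+16,1): print(y,o[y,c[0]-2:c[0]+3].mean().round(),im[y,c[0]-2:c[0]+3].mean().round())
E
```

```text
0.0985 [231 221] [106.  77.  61.] [103. 105. 115.]
0.0985 [234 221] [96. 77. 53.] [103. 104. 112.]
0.0985 [227 221] [87. 77. 53.] [101. 107. 111.]
0.076 [232 229] [112. 112. 108.] [108. 110. 110.]
0.076 [235 230] [106. 106.  59.] [91. 59. 55.]
0.076 [228 229] [103. 102.  52.] [104. 100.  55.]
212 121.0 121.0
213 118.0 117.0
214 113.0 112.0
215 108.0 107.0
216 108.0 106.0
217 107.0 106.0
218 105.0 105.0
219 105.0 104.0
220 103.0 103.0
221 79.0 104.0
222 56.0 114.0
223 49.0 116.0
224 72.0 116.0
225 121.0 116.0
226 117.0 115.0
227 110.0 108.0
228 108.0 107.0
229 109.0 108.0
230 102.0 101.0
231 39.0 80.0
232 15.0 65.0
233 18.0 49.0
234 22.0 48.0
235 23.0 17.0
236 18.0 16.0
237 18.0 15.0
238 17.0 17.0
239 19.0 17.0
```

Request:
jog_arm --rows '[[[0,0,0,0],[0,0,0,0],[0,0,0,0],[0,0,0,0],[0,0,0,0]]]' --claw 0.645

```text
time_s: 16.85
tcp_pos: [0.5144, 0.0297, 0.1453]
ee_rot: [[-0.973, -0.232, -0.012], [-0.232, 0.973, -0.003], [0.012, -0.0, -1.0]]
wrist_force: [-8.3, -1.2, -0.4]
gripper_width: 0.643
gripper_force: 8.5
```

Request:
jog_arm --rows '[[[0.002,0,0,0],[0.002,0,0,0],[0,0,0,0]]]'

```text
time_s: 17.23
tcp_pos: [0.5135, 0.0297, 0.1465]
ee_rot: [[-0.972, -0.233, -0.004], [-0.233, 0.972, -0.001], [0.004, -0.0, -1.0]]
wrist_force: [-5.5, -2.3, -1.3]
gripper_width: 0.647
gripper_force: 11.2
```

Request:
jog_arm --rows '[[[0,0,-0.003,0],[0,0,-0.004,0],[0,0,-0.006,0],[0,0,0,0]]]'

```text
time_s: 17.73
tcp_pos: [0.5145, 0.03, 0.1605]
ee_rot: [[-0.972, -0.233, -0.001], [-0.233, 0.972, -0.0], [0.001, -0.0, -1.0]]
wrist_force: [-6.3, -1.1, -1.2]
gripper_width: 0.647
gripper_force: 11.3
```

```bash
python3 - <<'E'
from h import *
im=shot("side","s7");o=cv2.imread("pics/s6.png")[:,:,::-1]
for x in (224,231,240):print(x,[(y,int(o[y,x-1:x+2].mean()),int(im[y,x-1:x+2].mean())) for y in range(208,238)])
t=shot("top","t7");print(sense()["wrist_force"],sense()["moment"])
b=np.zeros((600,800,3),np.uint8)
b[:480,:480]=cv2.resize(im[170:250,205:285,::-1],None,fx=6,fy=6,interpolation=3)
b[:310,490:800]=cv2.resize(t[150:212,290:352,::-1],None,fx=5,fy=5,interpolation=3)
cv2.imwrite("pics/c7.png",b)
E
```

```text
224 [(208, 101, 102), (209, 101, 101), (210, 100, 100), (211, 99, 99), (212, 98, 96), (213, 107, 107), (214, 137, 138), (215, 119, 120), (216, 84, 86), (217, 104, 104), (218, 91, 91), (219, 91, 82), (220, 97, 87), (221, 92, 100), (222, 100, 105), (223, 126, 122), (224, 83, 99), (225, 52, 55), (226, 46, 48), (227, 15, 45), (228, 16, 48), (229, 47, 44), (230, 79, 34), (231, 68, 21), (232, 50, 23), (233, 45, 25), (234, 17, 19), (235, 13, 17), (236, 17, 17), (237, 15, 15)]
231 [(208, 164, 165), (209, 152, 153), (210, 123, 124), (211, 127, 127), (212, 122, 122), (213, 117, 116), (214, 112, 111), (215, 107, 108), (216, 106, 107), (217, 106, 107), (218, 104, 105), (219, 103, 105), (220, 103, 103), (221, 104, 104), (222, 115, 113), (223, 116, 118), (224, 115, 116), (225, 115, 116), (226, 115, 116), (227, 109, 111), (228, 107, 104), (229, 108, 47), (230, 107, 49), (231, 85, 51), (232, 66, 48), (233, 48, 16), (234, 50, 27), (235, 17, 24), (236, 16, 17), (237, 15, 19)]
240 [(208, 120, 118), (209, 118, 119), (210, 110, 109), (211, 101, 103), (212, 100, 100), (213, 97, 97), (214, 95, 93), (215, 91, 92), (216, 89, 91), (217, 89, 91), (218, 98, 98), (219, 119, 119), (220, 142, 144), (221, 123, 123), (222, 103, 103), (223, 104, 104), (224, 106, 104), (225, 103, 101), (226, 101, 64), (227, 134, 60), (228, 150, 47), (229, 110, 50), (230, 111, 43), (231, 169, 28), (232, 155, 24), (233, 58, 27), (234, 49, 19), (235, 51, 15), (236, 33, 17), (237, 16, 16)]
[-5.20742499 -1.50565017 -0.10897602] [-0.46468497  1.65491672 -0.06173976]
```

View pics/c7.png

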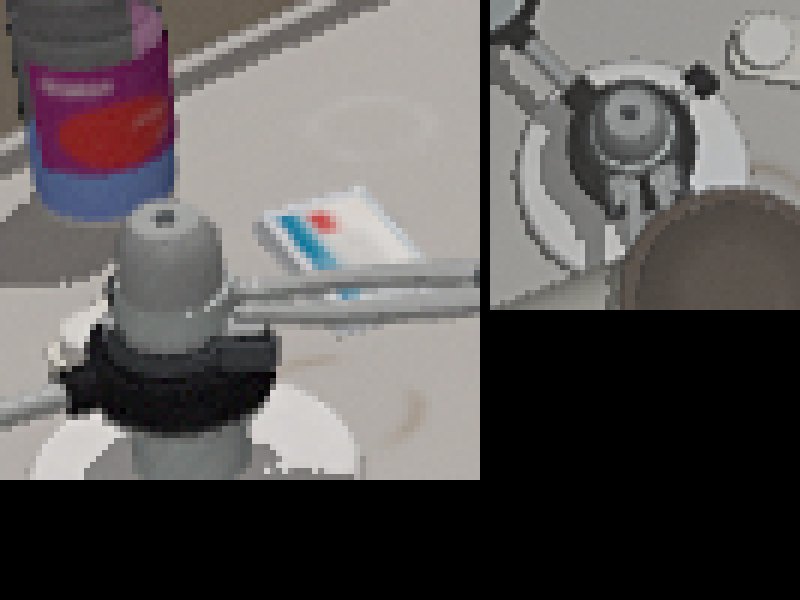

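The ring is closed low on the hub with its lugs at crop (250,350). The jaws are clear above the lugs but lean on the column at about (232,300).

Request:
jog_arm --rows '[[[0.003,0,0,0],[0.005,0,0,0],[0,0,0,0],[0,0,0,0]]]'

```text
time_s: 18.32
tcp_pos: [0.508, 0.0287, 0.1606]
ee_rot: [[-0.972, -0.234, 0.002], [-0.234, 0.972, 0.001], [-0.002, 0.0, -1.0]]
wrist_force: [-0.8, -0.2, -0.0]
gripper_width: 0.649
gripper_force: 11.9
```

Request:
jog_arm --rows '[[[0,0,-0.01,0],[0,0,-0.02,0],[0,0,-0.02,0],[0.01,0,0,0],[0.01,0,0,0.08],[0,0,0,0.082],[0,0.045,0,0],[0,0.045,0,0],[0,0.045,0,0],[0,0.045,0,0],[0,0.045,0,0],[0,0.02,0,0],[0,0,0.03,0],[0,0,0.04,0],[0,0,0.03,0],[0,0,0.02,0],[0,0,0,0]]]'

```text
time_s: 20.45
tcp_pos: [0.4686, 0.2664, 0.0884]
ee_rot: [[-0.997, -0.073, -0.004], [-0.073, 0.997, -0.004], [0.004, -0.003, -1.0]]
wrist_force: [0.5, -0.3, -0.5]
gripper_width: 0.647
gripper_force: 11.9
```

```bash
python3 - <<'E'
from h import *
s=sense();print(s["tcp_pos"],s["wrist_force"],s["gripper_width"])
im=shot("side","s8");o=cv2.imread("pics/s7.png")[:,:,::-1]
for x in (224,231,240,248):print(x,[(y,int(o[y,x-1:x+2].mean()),int(im[y,x-1:x+2].mean())) for y in range(220,238)])
# orig ref pliers vs now: dark pivot / jaw pixels lowest/highest rows
E
```

```text
[0.46861139 0.26640634 0.08836777] [ 0.469127   -0.29598826 -0.47172259] 0.6472684043860865
224 [(220, 87, 92), (221, 100, 105), (222, 105, 110), (223, 122, 128), (224, 99, 102), (225, 55, 56), (226, 48, 52), (227, 45, 47), (228, 48, 47), (229, 44, 45), (230, 34, 35), (231, 21, 21), (232, 23, 21), (233, 25, 24), (234, 19, 21), (235, 17, 13), (236, 17, 15), (237, 15, 17)]
231 [(220, 103, 107), (221, 104, 108), (222, 113, 118), (223, 118, 121), (224, 116, 121), (225, 116, 120), (226, 116, 121), (227, 111, 118), (228, 104, 110), (229, 47, 48), (230, 49, 51), (231, 51, 55), (232, 48, 46), (233, 16, 19), (234, 27, 30), (235, 24, 28), (236, 17, 21), (237, 19, 16)]
240 [(220, 144, 147), (221, 123, 128), (222, 103, 107), (223, 104, 109), (224, 104, 112), (225, 101, 107), (226, 64, 66), (227, 60, 64), (228, 47, 51), (229, 50, 52), (230, 43, 45), (231, 28, 33), (232, 24, 26), (233, 27, 30), (234, 19, 21), (235, 15, 19), (236, 17, 16), (237, 16, 17)]
248 [(220, 144, 55), (221, 164, 80), (222, 123, 70), (223, 107, 51), (224, 139, 22), (225, 85, 29), (226, 34, 60), (227, 65, 68), (228, 50, 54), (229, 51, 55), (230, 50, 54), (231, 41, 45), (232, 7, 15), (233, 14, 10), (234, 13, 12), (235, 13, 13), (236, 43, 44), (237, 93, 95)]
```

Request:
jog_arm --rows '[[[0,0,0.006,0],[0,0,0.004,0],[0,0,0.003,0],[0,0,0.0015,0],[0,0,0,0]]]'

```text
time_s: 21.12
tcp_pos: [0.4697, 0.2681, 0.0757]
ee_rot: [[-0.997, -0.074, 0.0], [-0.074, 0.997, 0.0], [-0.0, 0.0, -1.0]]
wrist_force: [-0.8, -0.3, -0.1]
gripper_width: 0.649
gripper_force: 12.0
```

Request:
jog_arm --rows '[[[0,0,0.001,0],[0,0,0.001,0],[0,0,0,0]]]'

```text
time_s: 21.5
tcp_pos: [0.4697, 0.2681, 0.0742]
ee_rot: [[-0.997, -0.074, 0.0], [-0.074, 0.997, 0.0], [-0.0, 0.0, -1.0]]
wrist_force: [-1.3, -1.0, 5.1]
gripper_width: 0.648
gripper_force: 12.0
```

Request:
jog_arm --rows '[[[0,0,0,0],[0,0,0,0],[0,0,0,0],[0,0,0,0]]]' --claw 1.0

```text
time_s: 22.0
tcp_pos: [0.4696, 0.268, 0.0734]
ee_rot: [[-0.997, -0.074, -0.0], [-0.074, 0.997, -0.0], [0.0, -0.0, -1.0]]
wrist_force: [-0.4, -0.3, 0.2]
gripper_width: 0.972
gripper_force: 0.0
```

Request:
jog_arm --rows '[[[0,0,-0.01,0],[0,0,-0.03,0],[0,0,-0.05,0],[0.02,0,-0.05,0],[0.03,-0.05,-0.05,0],[0,-0.06,0,0],[0,-0.06,0,0],[0,-0.06,0,0],[0,-0.06,0,0],[0,-0.06,0,0],[0,0,0,0],[0,0,0,0]]]'

```text
time_s: 23.5
tcp_pos: [0.4504, -0.0752, 0.2547]
ee_rot: [[-0.997, -0.073, 0.001], [-0.073, 0.997, 0.0], [-0.001, 0.0, -1.0]]
wrist_force: [-1.2, -0.1, 0.4]
gripper_width: 0.999
gripper_force: 0.0
```

```bash
python3 - <<'E'
from h import *
s=sense();print(s["tcp_pos"],s["wrist_force"])
im=shot("side","s9");t=shot("top","t9")
for n,a,b in(("side",im,"s0"),("top",t,"t0")):
  o=cv2.imread(f"pics/{b}.png")[:,:,::-1]
  def red(i): i=i.astype(int);return ((i[...,0]>130)&(i[...,1]<85)&(i[...,2]<85))
  r=(slice(310,360),slice(215,340)) if n=="side" else (slice(200,290),slice(215,280))
  for i in(o,a):
    k,l,st,c=cv2.connectedComponentsWithStats(red(i)[r].astype(np.uint8)); print(n,[(st[j].tolist(),c[j].round(1).tolist()) for j in range(1,k) if st[j,4]>15])
    g=(i[r].max(2)<95)|(i[r].astype(int).min(2)>0)&False
  d=cv2.absdiff(np.ascontiguousarray(o),np.ascontiguousarray(a)).max(2)>50
  k,l,st,c=cv2.connectedComponentsWithStats(d.astype(np.uint8),connectivity=8); print([x.tolist() for x in st[1:] if x[4]>25])
E
```

```text
[ 0.45036897 -0.07519742  0.25471218] [-1.16482904 -0.06484338  0.40300348]
side [([80, 7, 37, 6, 148], [97.6, 9.7]), ([75, 25, 38, 12, 175], [93.4, 30.5])]
side [([82, 7, 33, 5, 71], [95.2, 9.7]), ([75, 25, 28, 9, 80], [85.8, 28.9]), ([104, 33, 9, 3, 16], [108.4, 34.4])]
[[336, 1, 39, 72, 811], [343, 0, 21, 9, 85], [375, 0, 18, 12, 49], [541, 0, 21, 78, 1013], [470, 5, 62, 77, 2057], [371, 47, 14, 10, 32], [359, 70, 8, 8, 34], [332, 74, 47, 98, 2648], [483, 78, 98, 214, 6660], [620, 92, 20, 31, 333], [539, 121, 19, 10, 73], [387, 173, 64, 25, 853], [548, 180, 13, 15, 62], [416, 199, 21, 16, 155], [431, 203, 28, 12, 93], [592, 210, 44, 27, 305], [244, 217, 9, 5, 36], [423, 216, 59, 48, 1451], [319, 219, 40, 27, 482], [586, 245, 54, 52, 1581], [292, 249, 102, 103, 4768], [409, 268, 42, 31, 609], [597, 295, 19, 11, 134], [590, 314, 24, 17, 147], [231, 319, 33, 6, 54], [233, 324, 40, 9, 108], [238, 333, 26, 5, 38]]
top [([34, 54, 8, 25, 77], [37.2, 66.5]), ([15, 56, 5, 26, 72], [17.4, 68.6])]
top [([17, 56, 3, 7, 18], [18.1, 59.4])]
[[339, 209, 96, 69, 3096], [233, 219, 3, 26, 40], [240, 221, 2, 19, 28], [329, 227, 26, 34, 260], [231, 241, 74, 95, 2476], [231, 263, 3, 19, 34], [361, 288, 141, 192, 8067], [598, 342, 42, 68, 1501], [548, 345, 64, 47, 725], [305, 348, 55, 37, 733], [438, 348, 8, 10, 49], [309, 375, 63, 74, 2499], [557, 387, 66, 48, 1015], [287, 391, 21, 39, 619], [520, 400, 58, 72, 814], [625, 406, 15, 22, 190], [466, 409, 82, 71, 1669], [450, 424, 27, 21, 180], [287, 432, 34, 48, 788], [319, 435, 50, 26, 210], [322, 441, 19, 12, 47], [331, 448, 51, 32, 1325], [307, 455, 5, 9, 26]]
```

```bash
python3 -c "
from station import *
print(finish_job())"
```

```text
the job is handed in; nothing more can be done
None
```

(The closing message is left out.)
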